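Pop the filter hatch of the nail-desk dust collector

TASK

Switch the dust collector off by pressing down the raised end of its black paddle switch, then press the free edge of its filter hatch all the way in, just once, and let go so that the push-push latch pops the hatch open. Stay clear and watch it for two seconds or so to confirm that it stays open; only press, with the fingertips, and leave the little pot, bottles and buffer block standing where they are.

Things in the scene. Friction and masses are not known exactly. Their poses are not given: they have to be found in the camera images.
- unit: nail-dust collector, white box fixed to the desk, 200 (x) x 340 (y) x 75 mm high. Origin: centre of its underside; x points away from the robot at yaw 0, y to its left, z up. On its top: black paddle switch near the -y end (centre at x 0, y -128 mm), perforated steel plate in the middle, filter hatch near the +y end (centre at x 5, y 100 mm).
- paddle_raised_end (a point): point on the top face of the black paddle switch's raised end (the end towards the unit's +x), 25 mm from its pivot; press down here. It is about 18 mm above the top of the box at the start and moves down with the paddle, about 7 mm in all. Paddle 70 (x) x 34 (y) x 12 mm.
- paddle (a joint): rotation of the paddle switch about its middle pivot (along the unit's y): 0 = on (as at the start, +x end raised), 0.28 rad = fully off (+x end down, -x end up). It stays where it is left; about 3 N at the raised end moves it, and it stops hard at 0.28.
- hatch_press_pad (a point): point on the hatch's top face, in the middle of its grey ribbed pad by the free edge, 105 mm from the hinge and 15 mm from the free edge (which is the edge towards the unit's -x); press straight down here. It moves with the hatch; when shut it is 8 mm above the top of the box (83 mm above the desk).
- hatch_hinge (a point): middle of the hatch's hinge line, which runs along the unit's y at the hatch's +x edge. The hatch is a white panel 120 (x) x 110 (y) x 12 mm. Once freed, its spring swings it up as the finger goes away, in about 0.6 s; it follows a slow finger, pushing it with about 3 N.
- hatch (a joint): hatch angle: 0 = latched shut, level; negative = pressed in, to a hard stop at about -0.05 rad (5 mm down at the pad; takes 3 to 4 N there, press to 6 N or more to be sure); about 0.9 rad = popped open, free edge up. One press to the stop frees the latch; a press that stops short leaves it latched; a second full press latches it shut for good. It cannot be pulled open.
- gel_pot: small white round lidded pot, 41 mm across, 28 mm high, loose on the perforated plate. Origin: centre of its underside.
- polish: polish bottle: white square 32 mm body 34 mm high, with a black round cap to 65 mm, loose on the desk. Origin: centre of its underside.
- amber: round amber bottle, 36 mm across, 70 mm high with a white cap, loose on the desk. Origin: centre of its underside.
- buffer: grey buffer block, 90 x 28 x 25 mm, lying loose on the desk. Origin: centre of its underside.
Not all that is in view belongs to the job. What is shaped like the gel_pot but purple is not meant. What is shaped like the buffer but yellow is not meant.

How it is judged (in metres and radians):
On the way, in this order (a step that is already met when the one before it is completed fails the run):
1. the paddle switch is pressed to off (value of joint paddle above 0.2 rad), for 0.1 s.
2. the hatch is pressed in (value of joint hatch below -0.03 rad).
3. the hatch has popped open and stays open for a second with the fingers touching nothing (value of joint hatch above 0.7 rad and contact force between the fingers and anything else below 0.2 N), for 1 s.
At the end, for the whole second after the job is handed in: The hatch stands open (over 0.7 rad) and at rest, the paddle switch is off (over 0.2 rad), and the pot, both bottles and the buffer stand upright within 25 mm of where they were (value of joint hatch above 0.7 rad and value of joint paddle above 0.2 rad and velocity of joint hatch between -0.1 and 0.1 rad/s and distance of each of gel_pot, polish, amber, buffer from where it was at the start of the episode below 0.025 m and angle between each of gel_pot, polish, amber, buffer's own z axis and vertical below 0.2 rad); the robot touches nothing.
It fails at once if the hatch is pressed in while the switch is still on (value of joint hatch below -0.03 rad and value of joint paddle below 0.2 rad).
It fails at once if a pot, bottle or block is lifted, knocked over or pushed away (distance of any of gel_pot, polish, amber, buffer from where it was at the start of the episode above 0.025 m or angle between any of gel_pot, polish, amber, buffer's own z axis and vertical above 0.5 rad).
It also fails if it takes over 43 s, if anything falls off the work surface, if the arm or the gripper's body presses on something with over 40 N, if the wrist force passes 120 N, or if a joint passes its speed limit or range.

ROBOT

A 7-joint arm with a two-finger parallel gripper is mounted at the origin on the work surface. World frame = base frame: x ahead of the robot, y to its left, z up, the work surface at z = 0. Lengths are in m, angles in degrees, forces in N, time in s.
With the tool pointing down it reaches from about 0.425 to 0.875 m from the base axis. Payload 4.7 kg.
Tool frame: the origin (TCP) lies on the centre line of the jaws, within the pads' length; the fingertips stand 11 mm ahead of it and the grasp point (between the pads) lies 8 mm behind it; z points along the fingers, y is the direction in which the jaws open and shut (so a half turn about z gives the same grasp; the last joint's range is limited). The gripper opens to 87 mm and grips with 3 to 60 N. Pads are 19 mm wide; open, the fingers measure 117 mm over their backs; the gripper's body (75 mm by 190 mm) begins 51 mm behind the grasp point.
Start: joints at [73.917, 18.392, -4.016, 83.108, 1.295, 78.541, -3.26], TCP at [0.189, -0.622, 0.234] pointing down, gripper open.
Joint ranges: [-163.93, 163.93], [-17.29, 119.83], [-79.2, 71.16], [3.27, 140.29], [-89.18, 269.18], [5.43, 117.66], [-154.24, 154.24]. Speed limits (degrees/s): [147.25, 147.25, 180, 180, 180, 180, 180].

INTERFACE

Orientations are given as [roll, pitch, yaw] about the fixed x, y, z axes, in that order (R = Rz(yaw) Ry(pitch) Rx(roll)).
In Python, from cell import env gives the robot as it stands.
- The arm moves only by the tool servo_tool, never from a script. Its argument "moves" is text: rows parted by semicolons, each of 7 numbers parted by spaces: the shift along the tool's x, y, z as a fraction of full scale, then the turn, a rotation vector about the tool's x, y, z as a fraction of full scale, then the gripper's target within -1 to 1 (shut at 1, half-way at 0, fully open at -1). A call has 1 to 20 rows; each row shifts and turns the pose as measured when the row begins, along the tool's axes as they then stand; what a row does not reach is not made up. Full scale, the value 1, is 1000 mm for a shift and 0.5 rad for a turn. A row lasts 1/12 s, in which the tool goes at most 41.7 mm and 7.16 degrees, less where a joint would pass 70% of its speed; a pose out of reach is approached as far as the arm can. A call with a number of a shift or a turn outside -1 to 1 is refused whole. A call with a gripper value outside its range is refused whole. The fingers move at their own pace and stop on an object; "squeeze" is the grip in N (left out, the last holds). Time passes only in rows, so rows that do not move let the fingers close. It gives the time, the measured TCP pose, the force and the opening at its end, in the units of the state.
- env.get_obs(): the state, without advancing time (a new reading comes with each control period).
- env.read_camera(name): name is "scene" or "top" or "wrist"; returns a dict with "img" (400x640x3 uint8, red, green, blue), "range_z" (400x640 float32, m along the optical axis (not along the pixel's ray), 0 where there is no reading), "mtx" (3x3 intrinsics, pixels), "T" (4x4, takes a point from camera to world coordinates); the wrist camera has in their place "hand_eye" (4x4, takes a point from camera to tool coordinates, whose origin is the TCP and whose axes are the flange's). Camera axes: x right, y up, looking along -z (the intrinsics and any distortion apply to the point x, -y, -z); pixel columns grow to the right and rows downward; lengths in m; the calibration is good to about 2 mm. A picture is of the moment at which its call begins: read the wrist's pose just before it.
- env.sign_off(): hands the job in, once; it reports no verdict.
The state is a dict: "time_s": time; "qpos": joint angles; "joint_velocities": joint speeds; "effort": joint torques, N m; "tool_pos": TCP position; "tool_rot": TCP orientation; "force": force on the tool from outside, world axes, zero at the start; "wrist_torque": the same for the moment, N m; "grip_width": finger opening in m.
Only numpy, scipy, OpenCV 4.12 (cv2) and the standard library are available. Lean on these libraries where they do the work, as an engineer would, in place of code of your own. Each camera call takes 0.05 s, during which the arm holds its last target.

## Working session

There is one attempt and no reset: what is moved stays moved. The work goes in short steps, Python scripts to look and compute and a tool call to move; the robot and the scene stay as the last step left them, time stands still between calls to the robot, and variables do not carry over. Pictures are saved under pics/ and viewed, and the job is handed in when it is done.

Besides the shell and the picture viewer there is one more tool, called after "Call:" as a command line: name --argument value ..., lists and objects as JSON in quotes. servo_tool: Moves the arm, as the interface text tells. Its arguments: {"type":"object","properties":{"moves":{"type":"string"},"squeeze":{"type":"number"}},"required":["moves"]}

```bash
ls; mkdir -p pics
python3 - <<'E'
from cell import env
import cv2,numpy as np,pickle
o=env.get_obs();print(o)
for n in("scene","top","wrist"):
    c=env.read_camera(n);cv2.imwrite(f"pics/{n}0.png",c["img"][:,:,::-1]);pickle.dump(c,open(f"{n}0.pkl","wb"))
    print(n,c["mtx"],c.get("T"),c.get("hand_eye"))
E
```

```text
pics
{'time_s': 0.0, 'qpos': array([73.91760415, 18.43817744, -4.01572824, 83.17657704,  1.2953123 ,
       78.53957899, -3.25974144]), 'joint_velocities': array([ 0.05556912,  0.06984051,  0.04378832,  0.01662911, -0.04557825,
       -0.02113541,  0.02712602]), 'effort': array([-3.93158427e-05, -4.91286993e+01, -4.03884519e-01, -3.12536895e+01,
       -6.40479103e-02,  4.37580119e-02,  1.82288863e-04]), 'tool_pos': array([ 0.18864648, -0.62145946,  0.23245684]), 'tool_rot': array([-1.79890929e+02,  6.03745325e-03,  1.68926959e+01]), 'force': array([-0.23624099,  0.50901821, -0.48405815]), 'wrist_torque': array([ 0.01710824, -0.02339531, -0.02181033]), 'grip_width': 0.08698587010169742}
scene [[440.51725304   0.         319.65992909]
 [  0.         440.51725304 204.66648945]
 [  0.           0.           1.        ]] [[-0.60986352 -0.61228937  0.50315824  0.94452197]
 [ 0.792468   -0.46490244  0.39479132  0.33381517]
 [-0.00780704  0.63950563  0.76874677  0.69527642]
 [ 0.          0.          0.          1.        ]] None
top [[365.36506091   0.         327.70465211]
 [  0.         365.36506091 204.6551087 ]
 [  0.           0.           1.        ]] [[-0.00797197  0.99010482 -0.14010312  0.44358578]
 [-0.99943269 -0.0124739  -0.03128424 -0.00760663]
 [-0.03272231  0.13977424  0.98964257  0.89112418]
 [ 0.          0.          0.          1.        ]] None
wrist [[342.76425528   0.         321.61149977]
 [  0.         342.76425528 192.74512879]
 [  0.           0.           1.        ]] None [[-2.72078865e-04  9.52862845e-01  3.03401259e-01  8.57309385e-02]
 [ 9.99999608e-01  5.14773833e-04 -7.19938016e-04  5.52364239e-04]
 [-8.42185215e-04  3.03400944e-01 -9.52862612e-01 -1.51409008e-01]
 [ 0.00000000e+00  0.00000000e+00  0.00000000e+00  1.00000000e+00]]
```

View pics/scene0.png

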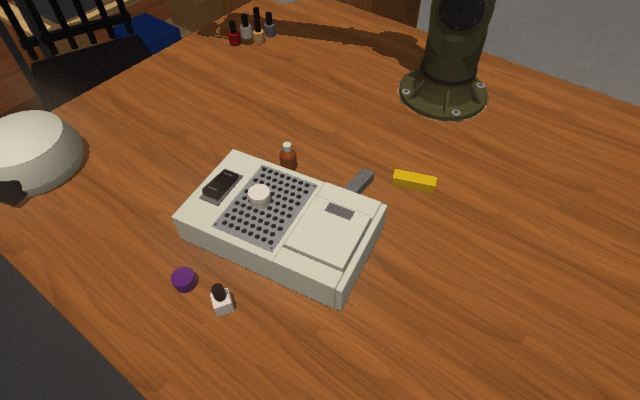

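View pics/top0.png

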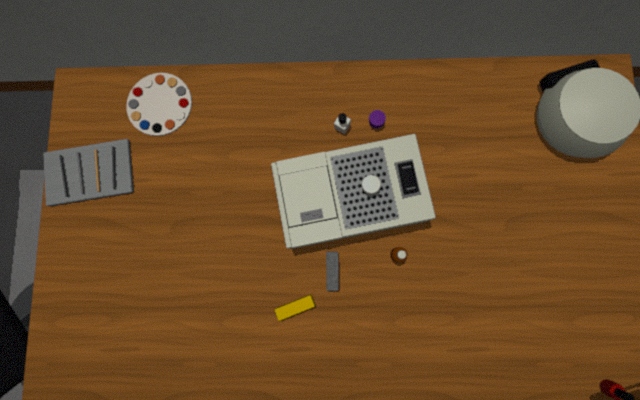

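View pics/wrist0.png

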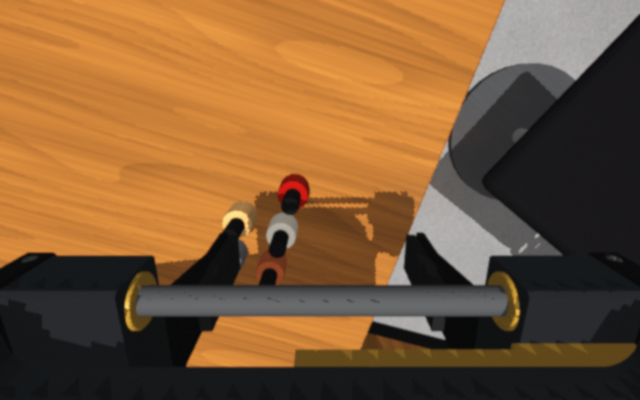

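The top view shows the unit centred near (353,190), with the paddle at (408,178), the hatch at (308,195) and its pad at (311,214). The white pot is at (371,184) and its purple lookalike at (377,119). Amber is at (399,255), the polish at (342,122), the grey buffer at (332,271) and the yellow lookalike at (294,308). Next I'll measure positions and enlarge the unit.

```bash
cat > h.py <<'E'
import numpy as np,cv2,pickle
def cloud(c,T=None):
    T=c["T"] if T is None else T
    K=c["mtx"];z=c["range_z"];v,u=np.mgrid[:z.shape[0],:z.shape[1]]
    P=np.stack([(u-K[0,2])/K[0,0]*z,-(v-K[1,2])/K[1,1]*z,-z,np.ones_like(z)],-1)
    return P@T.T
def proj(c,p):
    q=np.linalg.inv(c["T"])@np.append(p,1);K=c["mtx"]
    return K[0,0]*q[0]/-q[2]+K[0,2],K[1,1]*-q[1]/-q[2]+K[1,2]
E
python3 - <<'E'
from h import *
for n,pts in(("top",dict(paddle=(408,178),pad=(311,214),pot=(371,184),amber=(400,255),polish=(342,118),buf=(332,271),desk=(450,300),hatch=(305,190),plate=(345,200),boxr=(425,190))),("scene",dict(paddle=(222,184),pad=(340,211),pot=(259,190),hatch=(325,240),desk=(500,300),amber=(288,146)))):
    c=pickle.load(open(n+"0.pkl","rb"));P=cloud(c)
    for k,(u,v) in pts.items(): print(n,k,np.round(P[v,u,:3],4))
    m=(P[...,2]>.069)&(P[...,2]<.079)&(P[...,0]>.25)&(P[...,0]<.75)&(abs(P[...,1])<.4)&(c["range_z"]>0)
    m=cv2.morphologyEx(m.astype(np.uint8),cv2.MORPH_CLOSE,np.ones((15,15)))
    nn,l,s,_=cv2.connectedComponentsWithStats(m);b=1+s[1:,4].argmax()
    q=P[(l==b)][:,:2].astype(np.float32);r=cv2.minAreaRect(q);print(r)
    # tall mask within plane
    im=c["img"][:,:,::-1]
    if n=="top": cr=im[120:260,260:450]
    else: cr=im[130:310,160:400]
    cv2.imwrite(f"pics/{n}crop.png",cv2.resize(cr,None,fx=3.3,fy=3.3,interpolation=2))
E
```

```text
top paddle [ 0.614  -0.1608  0.0926]
top pad [0.5374 0.0554 0.0832]
top pot [ 0.5992 -0.0777  0.1052]
top amber [ 0.4453 -0.1406  0.0713]
top polish [ 0.7663 -0.0169  0.0659]
top buf [0.4097 0.011  0.0266]
top desk [ 0.3398 -0.265   0.0014]
top hatch [0.5921 0.0689 0.0824]
top plate [ 0.5687 -0.0209  0.0787]
top boxr [ 0.5894 -0.2008  0.0762]
((0.5728951692581177, -0.039154648780822754), (0.2422788143157959, 0.3400905728340149), 10.766844749450684)
scene paddle [ 0.6206 -0.1498  0.0935]
scene pad [0.5354 0.0586 0.0858]
scene pot [ 0.5964 -0.0775  0.1042]
scene hatch [0.6012 0.0749 0.085 ]
scene desk [0.4721 0.3568 0.0019]
scene amber [ 0.4498 -0.136   0.0706]
((0.7465174794197083, 0.03628277778625488), (0.6086409687995911, 0.3748086094856262), 24.731395721435547)
```

View pics/topcrop.png

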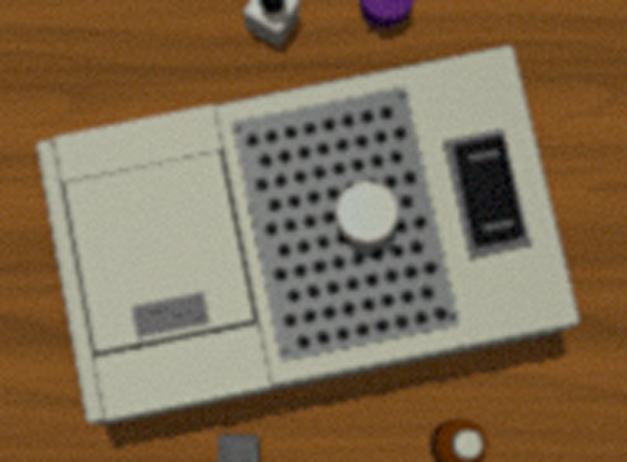

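View pics/scenecrop.png

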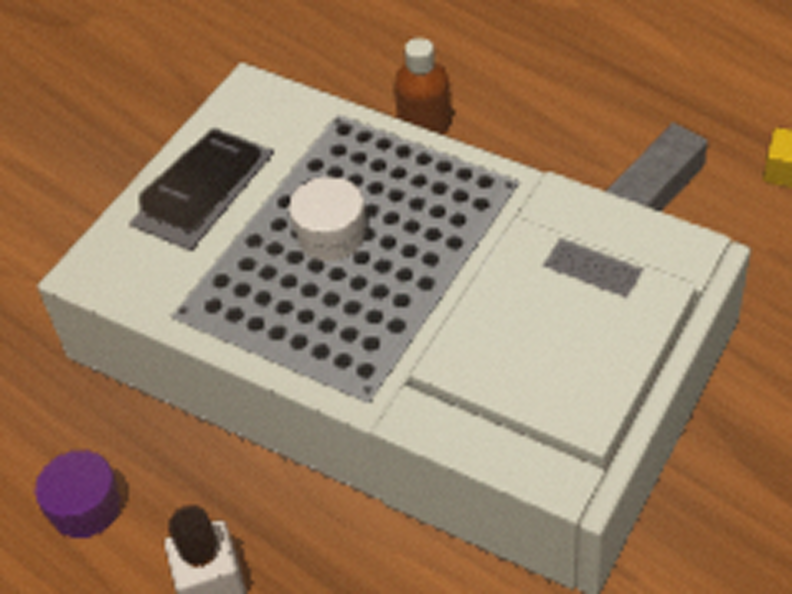

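```bash
cat >> h.py <<'E'
def ray(c,uv,z):
    K=c["mtx"];d=c["T"][:3,:3]@np.array([(uv[0]-K[0,2])/K[0,0],-(uv[1]-K[1,2])/K[1,1],-1]);o=c["T"][:3,3]
    return o+d*(z-o[2])/d[2]
E
python3 - <<'E'
from h import *
c=pickle.load(open("top0.pkl","rb"));s=pickle.load(open("scene0.pkl","rb"))
C=[ray(c,(260+(u-1)/3.3,120+(v-1)/3.3),.075)[:2] for u,v in((38,142),(512,47),(578,325),(92,422))]
S=[ray(s,(160+(u-1)/3.3,130+(v-1)/3.3),.075)[:2] for u,v in((590,590),(40,287),(241,63),(748,248))]
M=np.array([[.1,.17],[.1,-.17],[-.1,-.17],[-.1,.17]])
def fit(C):
    C=np.array(C);a=(C-C.mean(0));H=M.T@a;th=np.arctan2(H[0,1]-H[1,0],H[0,0]+H[1,1]);R=np.array([[np.cos(th),-np.sin(th)],[np.sin(th),np.cos(th)]])
    return C.mean(0),th,R,np.round(C-(M@R.T+C.mean(0)),4)
for n,X in(("top",C),("scene",S)):
    t,th,R,e=fit(X);print(n,t,np.degrees(th),e.tolist())
    for k,p in dict(padend=(.025,-.128),padcentre=(0,-.128),pad=(-.04,.1)).items(): print(k,t+R@p)
    # check from pixels: pad centre, 
print("pad px top",ray(c,(260+170/3.3,120+314/3.3),.083),"scene",ray(s,(160+593/3.3,130+268/3.3),.083))
print("paddle px: top marks",ray(c,(260+483/3.3,120+155/3.3),.092),ray(c,(260+497/3.3,120+227/3.3),.084))
print("scene marks",ray(s,(160+173/3.3,130+192/3.3),.092),ray(s,(160+224/3.3,130+145/3.3),.084))
E
```

```text
top [ 0.59220331 -0.03689474] 10.762055340169063 [[-0.0003, -0.001], [-0.0012, 0.0014], [0.0, 0.0026], [0.0015, -0.003]]
padend [ 0.64066512 -0.15797509]
padcentre [ 0.61610484 -0.16264336]
pad [0.53423379 0.05387715]
scene [ 0.59993447 -0.03001659] 9.451453345166456 [[0.0143, 0.0102], [-0.0051, 0.0021], [-0.001, -0.0037], [-0.0082, -0.0086]]
padend [ 0.64561422 -0.15217371]
padcentre [ 0.62095359 -0.156279  ]
pad [0.54405628 0.06205744]
pad px top [0.53481632 0.05423443 0.083     ] scene [0.53419046 0.05713809 0.083     ]
paddle px: top marks [ 0.63925285 -0.1582505   0.092     ] [ 0.59124105 -0.16726373  0.084     ]
scene marks [ 0.63788701 -0.15754987  0.092     ] [ 0.59019739 -0.1673199   0.084     ]
```

Both cameras agree on the two targets: paddle point about (0.640,-0.158,0.093) and hatch pad about (0.535,0.055,0.083), with the unit at a yaw of about 10.8°. I'm moving above the paddle with the fingers closed.

Call:
servo_tool --moves "0.035 -0.019 0 0 0 0 1;0.035 -0.019 0 0 0 0 1;0.035 -0.019 0 0 0 0 1;0.035 -0.019 0 0 0 0 1;0.035 -0.019 0 0 0 0 1;0.035 -0.019 0 0 0 0 1;0.035 -0.019 0 0 0 0 1;0.035 -0.019 0 0 0 0 1;0.035 -0.019 0 0 0 0 1;0.035 -0.019 0 0 0 0 1;0.035 -0.019 0 0 0 0 1;0.035 -0.019 0 0 0 0 1;0.035 -0.019 0 0 0 0 1;0.035 -0.019 0 0 0 0 1;0 0 0 0 0 0 1;0 0 0 0 0 0 1" --squeeze 20

```text
time_s: 1.48
tool_pos: [0.5931, -0.2082, 0.2234]
tool_rot: [-179.5, 0.4, 16.3]
force: [-0.2, -1.0, 0.3]
grip_width: 0.0011
```

Call:
servo_tool --moves "0.03 -0.018 0.02 0 0 0.1 1;0.029 -0.017 0.03 0 0 0.1 1;0 0 0.03 0 0 0 1;0 0 0 0 0 0 1;0 0 0 0 0 0 1"

```text
time_s: 1.9
tool_pos: [0.6413, -0.1611, 0.1423]
tool_rot: [-179.7, 0.3, 10.1]
force: [0.6, -0.3, 0.3]
grip_width: 0.0003
```

Run:
```python
from cell import env
import cv2,pickle
o=env.get_obs();print(o["time_s"],o["tool_pos"],o["tool_rot"],o["force"])
c=env.read_camera("wrist");cv2.imwrite("pics/w1.png",c["img"][:,:,::-1])
c=env.read_camera("scene");cv2.imwrite("pics/s1.png",c["img"][100:300,120:440,::-1].repeat(2,0).repeat(2,1))
```

```text
1.9 [ 0.6412662  -0.16112274  0.14232252] [-179.67486535    0.33689429   10.05300535] [ 0.63473131 -0.27078991  0.3064354 ]
```

View pics/w1.png

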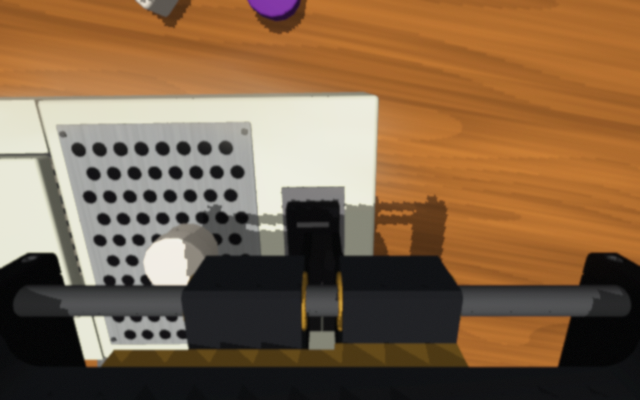

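View pics/s1.png

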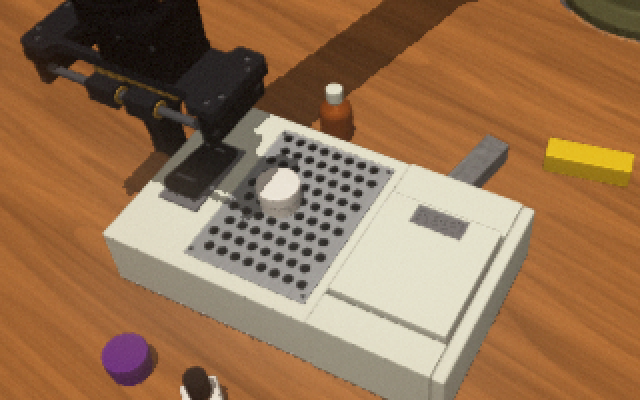

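The tip is over the paddle's raised end and clear of the pot. I'll descend and press in small steps.

Call:
servo_tool --moves "0 -0.003 0.015 0 0 0 1;0 0 0.015 0 0 0 1;0 0 0.006 0 0 0 1;0 0 0.004 0 0 0 1;0 0 0.004 0 0 0 1;0 0 0.004 0 0 0 1"

```text
time_s: 2.5
tool_pos: [0.6435, -0.1704, 0.1066]
tool_rot: [179.6, -0.5, 9.3]
force: [-0.7, 0.9, -0.2]
grip_width: 0.0001
```

Call:
servo_tool --moves "-0.001 -0.012 0 0 0 0 1;0 0 0 0 0 0 1"

```text
time_s: 2.67
tool_pos: [0.6405, -0.1589, 0.1072]
tool_rot: [179.5, -0.5, 9.1]
force: [-0.1, 2.1, -0.2]
grip_width: 0.0004
```

Call:
servo_tool --moves "0 -0.001 0.004 0 0 0 1;0 -0.001 0.004 0 0 0 1;0 -0.001 0.004 0 0 0 1;0 0 0.004 0 0 0 1"

```text
time_s: 3.0
tool_pos: [0.6432, -0.1572, 0.0983]
tool_rot: [179.1, -0.9, 9.2]
force: [-13.3, 1.6, 32.2]
grip_width: 0.0002
```

Call:
servo_tool --moves "0 0 0 0 0 0 1;0 0 0 0 0 0 1;-0.002 0 -0.02 0 0 0 1;0 0 -0.03 0 0 0 1;0 0 -0.03 0 0 0 1;0 0 -0.02 0 0 0 1"

```text
time_s: 3.5
tool_pos: [0.6349, -0.1534, 0.194]
tool_rot: [179.6, -0.2, 9.3]
force: [0.5, -0.8, 0.1]
grip_width: 0.0006
```

Run:
```python
from cell import env
from h import *
o=env.get_obs();print(o["time_s"],o["tool_pos"],o["tool_rot"],o["force"])
c=env.read_camera("scene");P=cloud(c)
for u,v in((213,188),(218,184),(228,174)):print(P[v,u,:3])
cv2.imwrite("pics/s2.png",c["img"][100:300,120:440,::-1].repeat(2,0).repeat(2,1))
```

```text
3.5 [ 0.63493812 -0.15344719  0.19403412] [ 1.79552177e+02 -1.60547968e-01  9.30934027e+00] [ 0.47704627 -0.80857588  0.1072705 ]
[ 0.63465373 -0.16066382  0.08753663]
[ 0.62311631 -0.15878565  0.08972305]
[ 0.59563744 -0.1592925   0.09343011]
```

View pics/s2.png

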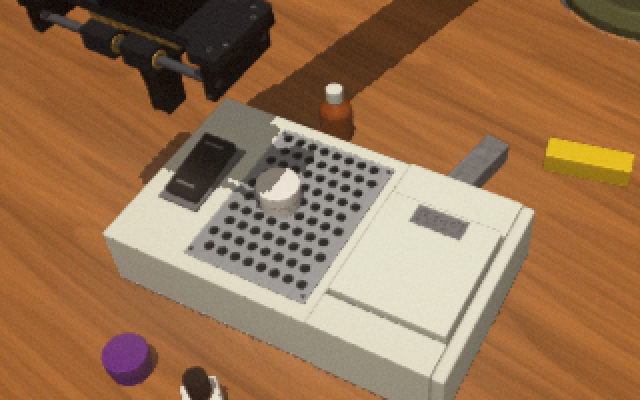

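The paddle is now tilted the other way: its +x end sits at about 0.0875 and its -x end at 0.0934, a slope of about -0.15 rad against the roughly ±0.14 expected. It's off. Moving over to the hatch pad at a safe height.

Call:
servo_tool --moves "-0.011 -0.037 0 0 0 0 1;-0.011 -0.037 0 0 0 0 1;-0.011 -0.037 0 0 0 0 1;-0.011 -0.037 0 0 0 0 1;-0.011 -0.037 0 0 0 0 1;-0.008 -0.03 0 0 0 0 1;0 0 0 0 0 0 1;0 0 0 0 0 0 1"

```text
time_s: 4.22
tool_pos: [0.5359, 0.056, 0.1903]
tool_rot: [179.4, -0.5, 9.1]
force: [0.2, -0.7, 0.5]
grip_width: 0.0002
```

Run:
```python
from cell import env
from h import *
from scipy.spatial.transform import Rotation as Ro
c=env.read_camera("top");P=cloud(c)
t=np.array([.592,-.0369]);th=np.radians(10.8);R=np.array([[np.cos(th),-np.sin(th)],[np.sin(th),np.cos(th)]])
o=env.get_obs();T=np.eye(4);T[:3,:3]=Ro.from_euler("xyz",o["tool_rot"],degrees=True).as_matrix();T[:3,3]=o["tool_pos"]
w=env.read_camera("wrist");W=cloud(w,T@w["hand_eye"])
for n,Q in(("top",P),("top0",cloud(pickle.load(open("top0.pkl","rb"))))):
    q=(Q[...,:2]-t)@R
    m=(abs(q[...,0])<.028)&(abs(q[...,1]+.128)<.012)
    print(n,m.sum(),np.polyfit(q[m][:,0],Q[m][:,2],1))
cv2.imwrite("pics/w2.png",w["img"][:,:,::-1]);cv2.imwrite("pics/t2.png",c["img"][100:300,200:520,::-1].repeat(2,0).repeat(2,1))
g=cv2.cvtColor(w["img"],cv2.COLOR_RGB2GRAY)
q=(W[...,:2]-t)@R
m=(abs(q[...,1]-.1)<.05)&(q[...,0]<0)&(q[...,0]>-.05)&(abs(W[...,2]-.083)<.006)
mm=m&(g<150);print(m.sum(),mm.sum(),W[mm].mean(0) if mm.any() else 0)
```

```text
top 263 [-0.1363814   0.09156572]
top0 275 [0.13582432 0.09120631]
7825 2113 [0.53474021 0.05383491 0.08399948 1.        ]
```

View pics/w2.png

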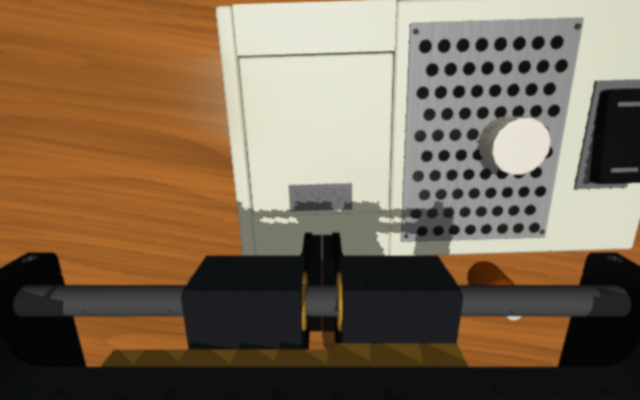

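View pics/t2.png

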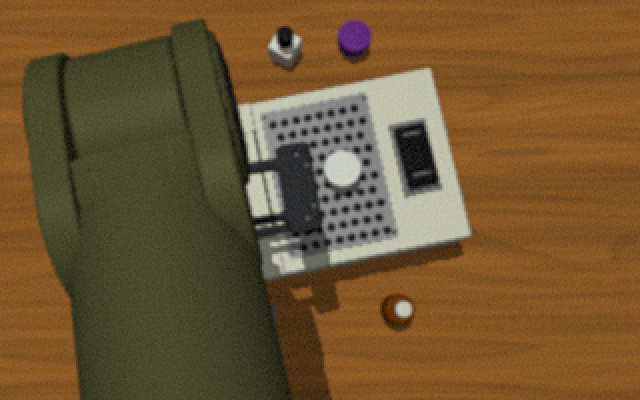

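The paddle slope has gone from +0.136 to -0.136, so it's fully off. The wrist camera puts the pad at (0.535,0.054). Descending towards it.

Call:
servo_tool --moves "0 0 0.025 0 0 0 1;0 0 0.025 0 0 0 1;0 0 0.018 0 0 0 1;0 0 0 0 0 0 1;0 0 0 0 0 0 1"

```text
time_s: 4.73
tool_pos: [0.5414, 0.0473, 0.12]
tool_rot: [179.4, -0.6, 8.4]
force: [-0.0, -0.4, 0.5]
grip_width: 0.0006
```

Call:
servo_tool --moves "-0.006 -0.008 0 0 0 0 1;0 0 0.008 0 0 0 1;-0.001 -0.001 0 0 0 0 1"

```text
time_s: 4.98
tool_pos: [0.5346, 0.0533, 0.1131]
tool_rot: [179.4, -0.8, 8.1]
force: [0.1, 0.9, 0.3]
grip_width: 0.0004
```

Call:
servo_tool --moves "-0.001 -0.001 0.007 0 0 0 1;-0.001 -0.001 0.007 0 0 0 1;-0.001 -0.001 0.005 0 0 0 1;0 -0.001 0.005 0 0 0 1;0 0 0.005 0 0 0 1;0 0 0.005 0 0 0 1"

```text
time_s: 5.48
tool_pos: [0.5338, 0.0568, 0.0839]
tool_rot: [179.1, -1.1, 8.1]
force: [-17.0, -3.0, 45.3]
grip_width: 0.0003
```

The hatch is firmly at its stop: the tip is at about 0.073 with 45 N. Now letting go, straight up and back towards the robot.

Call:
servo_tool --moves "0 0 -0.03 0 0 0 1;-0.01 0 -0.04 0 0 0 1;-0.015 0 -0.038 0 0 0 1;-0.015 0 -0.038 0 0 0 1;-0.015 0 -0.038 0 0 0 1;-0.015 0 -0.038 0 0 0 1;-0.01 0 -0.03 0 0 0 1;0 0 0 0 0 0 1;0 0 0 0 0 0 1"

```text
time_s: 6.23
tool_pos: [0.4472, 0.0508, 0.3447]
tool_rot: [179.2, -1.3, 8.3]
force: [-0.5, -0.5, -0.6]
grip_width: 0.0005
```

Run:
```python
from cell import env
from h import *
c=env.read_camera("scene")
cv2.imwrite("pics/s3.png",c["img"][50:300,120:440,::-1].repeat(2,0).repeat(2,1))
```

```text
(no output)
```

View pics/s3.png

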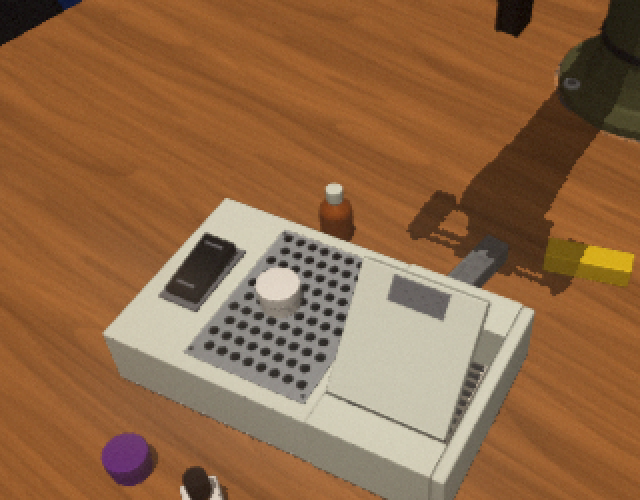

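The hatch has popped up. Its pad is at about (420,297) in the crop and the gripper is well clear. I'll hold still for over two seconds and look again.

Call:
servo_tool --moves "0 0 0 0 0 0 1;0 0 0 0 0 0 1;0 0 0 0 0 0 1;0 0 0 0 0 0 1;0 0 0 0 0 0 1;0 0 0 0 0 0 1;0 0 0 0 0 0 1;0 0 0 0 0 0 1;0 0 0 0 0 0 1;0 0 0 0 0 0 1;0 0 0 0 0 0 1;0 0 0 0 0 0 1;0 0 0 0 0 0 1;0 0 0 0 0 0 1;0 0 0 0 0 0 1;0 0 0 0 0 0 1"

```text
time_s: 7.62
tool_pos: [0.4464, 0.0509, 0.337]
tool_rot: [179.4, -0.6, 8.4]
force: [-0.0, 0.3, 0.4]
grip_width: 0.0001
```

Call:
servo_tool --moves "0 0 0 0 0 0 1;0 0 0 0 0 0 1;0 0 0 0 0 0 1;0 0 0 0 0 0 1;0 0 0 0 0 0 1;0 0 0 0 0 0 1;0 0 0 0 0 0 1;0 0 0 0 0 0 1;0 0 0 0 0 0 1;0 0 0 0 0 0 1;0 0 0 0 0 0 1;0 0 0 0 0 0 1;0 0 0 0 0 0 1;0 0 0 0 0 0 1;0 0 0 0 0 0 1;0 0 0 0 0 0 1"

```text
time_s: 8.95
tool_pos: [0.4464, 0.051, 0.337]
tool_rot: [179.4, -0.6, 8.4]
force: [-0.7, -0.3, 0.2]
grip_width: 0.0003
```

Run:
```python
from cell import env
from h import *
o=env.get_obs();print(o["time_s"],o["tool_pos"],o["force"])
t=np.array([.592,-.0369]);th=np.radians(10.8);R=np.array([[np.cos(th),-np.sin(th)],[np.sin(th),np.cos(th)]])
for n in("scene","top"):
    c=env.read_camera(n);Q=cloud(c);q=(Q[...,:2]-t)@R
    m=(abs(q[...,1]-.1)<.04)&(q[...,0]<.06)&(q[...,0]>-.05)&(Q[...,2]>.085)&(Q[...,2]<.19)
    if m.sum()>20:
        p=np.polyfit(q[m][:,0],Q[m][:,2],1);print(n,m.sum(),"hatch angle",-np.arctan(p[0]))
    m=(abs(q[...,0])<.028)&(abs(q[...,1]+.128)<.012);print("paddle slope",np.polyfit(q[m][:,0],Q[m][:,2],1)[0])
    cv2.imwrite(f"pics/{n}4.png",c["img"][:,:,::-1])
    d=np.abs(c["img"].astype(int)-pickle.load(open(n+"0.pkl","rb"))["img"]).max(2)
    for k,p in dict(pot=(.598,-.0777,.09),amber=(.447,-.139,.04),polish=(.766,-.017,.04),buf=(.41,.011,.02)).items():
        u,v=map(int,proj(c,np.array(p)));print(k,u,v,d[max(v-10,0):v+10,u-10:u+10].mean())
```

```text
8.95 [0.44639858 0.05095325 0.33702434] [-0.66764301 -0.29018673  0.17457589]
scene 3005 hatch angle 0.8935857576651263
paddle slope -0.1375656961742457
pot 259 195 5.7825
amber 288 155 4.9725
polish 220 292 4.6925
buf 355 182 17.91
top 569 hatch angle 0.8600952314684903
paddle slope -0.14829616388424746
pot 370 185 26.865
amber 397 254 19.53
polish 341 122 18.91
buf 332 270 42.765
```

View pics/scene4.png

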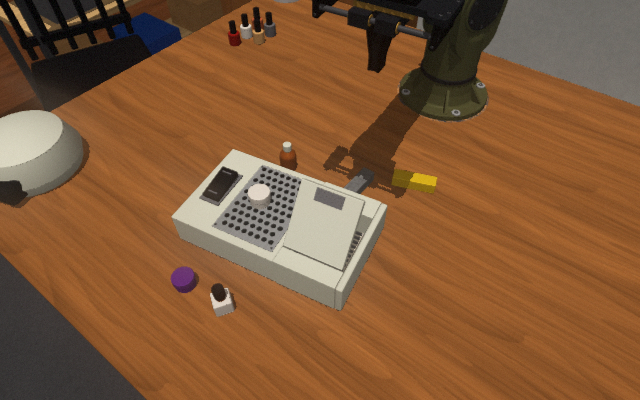

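View pics/top4.png

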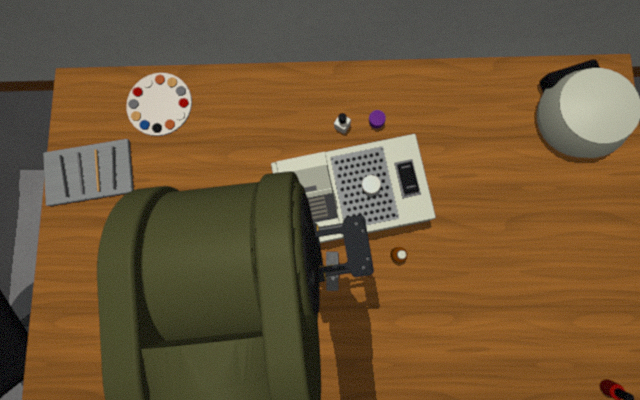

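The hatch is still open at about 0.89 rad after 2.7 s. The paddle is still off, and the pot (259,195), amber (288,155), polish (220,298) and buffer (357,182) are where they were. Handing in.

```bash
python3 -c "
from cell import env
print(env.sign_off())"
```

```text
the job is handed in; nothing more can be done
None
```

The dust collector is switched off and its filter hatch has popped open and stayed open. I handed the job in at about 9 s, and sign-off gave no verdict.

- **Paddle:** I pressed the raised end down to its stop with the closed fingertips, at about 32 N. Its slope changed from +0.136 to between -0.137 and -0.148 rad, so it is fully off.
- **Hatch:** I pressed the pad once to its stop, at about 45 N, then let go and backed away. After 2.7 s of standing clear, it measured 0.89 rad open from the scene camera and 0.86 rad from the top camera.
- **Loose objects:** The pot, both bottles and the buffer look unmoved and upright in the last scene picture. In the top view the arm partly hid the buffer, and the brightness change around the objects was too large to use as a check there. The buffer's position therefore rests on the scene view alone.
- **Contact:** The last force reading was noise level only, under 1 N, with the gripper well clear of everything.

The tool drifted sideways by up to about 9 mm during the descents. I corrected this before each press.

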